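# Soap the flat scrubber on the press-plate dispenser

## Task

Pick up the flat round scrubber by its handle and press it squarely down on the middle of the soap dispenser's sprung yellow plate until the plate is all the way down and level, and hold it there for about a second. Then stand the scrubber upright in the orange soap dish and let go of it. Leave the dark wooden pestle where it stands.

Things in the scene. Friction and masses are not known exactly. Their poses are not given: they have to be found in the camera images.
- scrubber_center (a point): Centre of the loose scrubber, half-way up: 45 mm above its flat underside, z up its handle. Stands on the board. A flat round foot 60 mm across, 18 mm high (green below, white above), carries an upright round white handle 28 mm across, 90 mm tall in all. Grip the handle between 15 mm below and 45 mm above this point. About 160 g.
- press_plate (a point): Top centre of the sprung plate, a yellow disc 80 mm across, 8 mm thick, on a fixed round blue dispenser 100 mm across. z is its upward normal. At rest 92 mm above the board, it goes 18 mm down to a hard stop at 74 mm. The spring takes about 4 N to start, 9 N at the stop, and lifts it back. It rocks up to 14 degrees on its stem if pressed at one side.
- dish_in (a point): Centre of the inner floor, 4 mm above the board, of the fixed orange soap dish: an open tray 100 x 130 mm (its x, y) outside, walls 4 mm thick, 22 mm high; z up. A glass jar with a wooden lid (130 mm tall, 90 mm across) and a white mug (90 mm tall) also stand nearby: carry the scrubber over them.
- pestle_center (a point): Centre, half-way up, of the loose dark wooden pestle, a bystander standing upright, to be left alone: 110 mm tall, foot 44 mm across and 40 mm high, handle 30 mm across, z up. It and the scrubber stand at least 120 mm apart along x; either may be the nearer to the robot.

How it is judged:
By the outcome, as a careful person would: the job done as asked, in the order asked, and still so for the second after the job is handed in, with the robot touching nothing.
It also fails if it takes over 54 s, if anything falls off the work surface, if the arm or the gripper's body presses on something with over 40 N, if the wrist force passes 120 N, or if a joint passes its speed limit or range.

## Robot

A 7-joint arm with a two-finger parallel gripper is mounted at the origin on the work surface. World frame = base frame: x ahead of the robot, y to its left, z up, the work surface at z = 0. Lengths are in mm, angles in rad, forces in N, time in s.
With the tool pointing down it reaches from about 400 to 875 mm from the base axis. Payload 4.4 kg.
Tool frame: the origin (TCP) lies between the finger pads; the fingertips stand 11 mm ahead of it and the grasp point (between the pads) lies 8 mm behind it; y points along the fingers, x is the direction in which the jaws open and shut, and the axes are right-handed (so a half turn about y gives the same grasp; the last joint's range is limited). The gripper opens to 85 mm and grips with 20 to 120 N. Pads are 22 mm wide; open, the fingers measure 114 mm over their backs; the gripper's body (76 mm by 85 mm) begins 54 mm behind the grasp point. The pads swing forward as they close: fully open they stand 13 mm farther back than shut.
Start: joints at [1.117, 0.628, 0.038, 1.517, -0.027, 0.996, -0.02], TCP at [245.827, -601.736, 242.313] pointing down, gripper open.
Joint ranges: [-3.06, 3.06], [-0.37, 2.12], [-1.25, 1.32], [0.18, 2.47], [-1.1, 4.24], [0.23, 1.98], [-2.94, 2.94]. Speed limits (rad/s): [2.57, 2.57, 3.14, 3.14, 3.14, 3.14, 3.14].

## Interface

Orientations are given as [roll, pitch, yaw] about the fixed x, y, z axes, in that order (R = Rz(yaw) Ry(pitch) Rx(roll)).
In Python, from cell import * gives the robot as it stands.
- The arm moves only by the shell command python3 -m jog 'ROWS'. ROWS is JSON, a list of rows, each an object of numbers: "x", "y", "z": the shift along the tool's x, y, z in mm; "ax", "ay", "az": the turn, a rotation vector about the tool's x, y, z in rad; "grip": the finger opening in mm, from 0 to 85.4. In form: [{"x": .., "y": .., "z": .., "ax": .., "ay": .., "az": .., "grip": ..}, ...]. A call has 1 to 5 rows; each row is the pose to reach, as a shift and turn from the pose commanded when the call began, along the tool's axes at that moment; what a row does not reach only later rows make up. A row lasts 1/10 s, in which the tool goes at most 50 mm and 8.59 degrees, less where a joint would pass 70% of its speed; a pose out of reach is approached as far as the arm can. A call with a gripper value outside its range is refused whole. The fingers move at their own pace and stop on an object; the grip force is fixed at half the most. Time passes only in rows, so rows that repeat a pose let the fingers close. It gives the time, the measured TCP pose, the force and the opening at its end, in the units of the state.
- read_state(): the state, without advancing time (a new reading comes with each control period).
- get_image(name): name is "side" or "top"; returns a dict with "color" (480x640x3 uint8, red, green, blue), "vfov" (degrees; the focal length in pixels is half the picture's height over the tangent of half this angle, whatever the lens; pixels are square), "cx", "cy" (the principal point, pixels), "camera_from_world" (4x4, takes a point from world to camera coordinates). Camera axes: x right, y down, z forward; pixel columns grow to the right and rows downward; lengths in mm; the calibration is good to about 2 mm. A picture is of the moment at which its call begins. There is no depth.
- finish_job(): hands the job in, once; it reports no verdict.
The state is a dict: "clock": time; "qpos": joint angles; "qd": joint speeds; "tau": joint torques, N m; "eef_pos": TCP position; "tool_rot": TCP orientation; "force": force on the tool from outside, world axes, zero at the start; "torque": the same for the moment, N m; "width": finger opening in mm.
Only numpy, scipy, OpenCV 4.12 (cv2) and the standard library are available. Lean on these libraries where they do the work, as an engineer would, in place of code of your own. Each camera call takes 0.05 s, during which the arm holds its last target.

## Working session

There is one attempt and no reset: what is moved stays moved. The work goes in short steps, Python scripts to look and compute and a shell command to move; the robot and the scene stay as the last step left them, time stands still between calls to the robot, and variables do not carry over. Pictures are saved under pics/ and viewed, and the job is handed in when it is done.

```bash
mkdir -p pics; ls; python3 - <<'E'
from cell import *
import cv2
s=read_state()
print({k:(v if not hasattr(v,'round') else v) for k,v in s.items()})
for n in("side","top"):
    d=get_image(n); cv2.imwrite(f"pics/{n}0.png",d["color"][:,:,::-1])
    print(n,d["vfov"],d["cx"],d["cy"],d["camera_from_world"],[k for k in d])
E
```

```text
pics
{'clock': 0.0, 'qpos': array([ 1.11720655,  0.6293462 ,  0.03840297,  1.51836702, -0.02699377,
        0.99627435, -0.02000303]), 'qd': array([-8.90347644e-05,  4.06564463e-05, -6.62225189e-04, -4.72648413e-04,
       -1.14379576e-04,  1.18290344e-03, -7.21998519e-04]), 'tau': array([ 3.11989033e-04, -5.63400292e+01,  1.22613855e+00, -1.93445778e+01,
        1.09859221e-02,  1.04722913e-02, -1.43669200e-05]), 'eef_pos': array([ 245.61412151, -601.16462709,  241.3886095 ]), 'tool_rot': array([-1.5708033 ,  0.00187815, -1.18297464]), 'force': array([-0.26685956, -0.08169171,  0.02020288]), 'torque': array([-0.05955925, -0.01485381, -0.05939849]), 'width': 85.16841154982212}
side 48.95519656068058 321.3375367031223 229.2229801488711 [[-7.85407112e-01 -6.18854547e-01 -1.24385834e-02  3.93206853e+02]
 [-3.19979219e-01  4.23133300e-01 -8.47685974e-01  2.66247079e+02]
 [ 5.29857498e-01 -6.61798504e-01 -5.30352497e-01  6.15657503e+02]
 [ 0.00000000e+00  0.00000000e+00  0.00000000e+00  1.00000000e+00]] ['color', 'vfov', 'cx', 'cy', 'camera_from_world']
top 42.42307753009276 317.7694529692053 236.01669173919697 [[ 9.05775187e-03 -9.99923925e-01 -8.37265068e-03 -2.64850065e+01]
 [-9.92368146e-01 -7.95894747e-03 -1.23053317e-01  5.56515274e+02]
 [ 1.22977319e-01  9.42333824e-03 -9.92364741e-01  1.15554755e+03]
 [ 0.00000000e+00  0.00000000e+00  0.00000000e+00  1.00000000e+00]] ['color', 'vfov', 'cx', 'cy', 'camera_from_world']
```

View pics/side0.png

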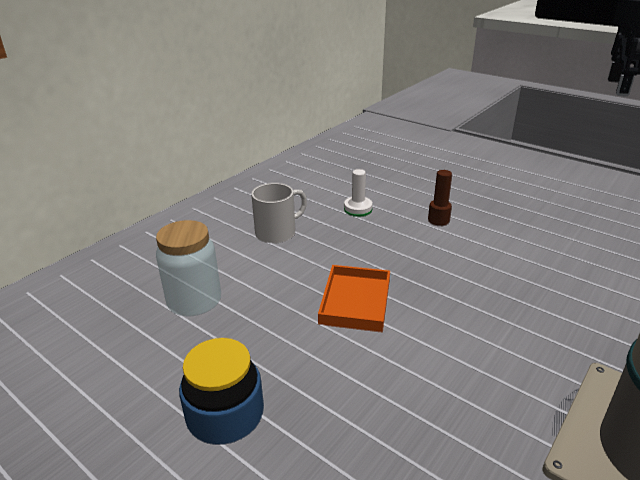

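View pics/top0.png

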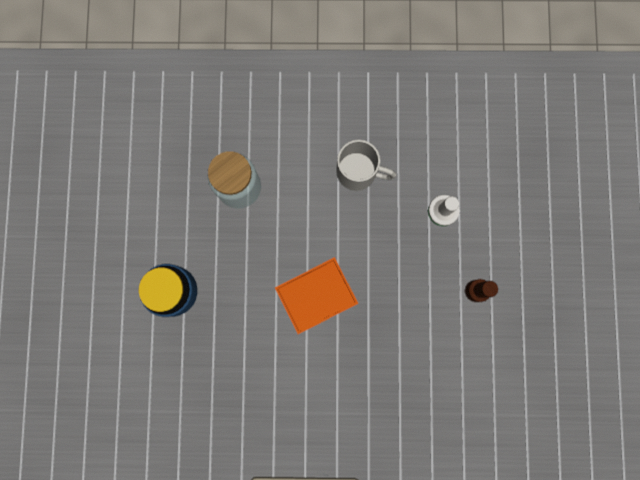

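The scene is fully visible. The top view shows the scrubber foot near (444,211), the pestle (482,290), the yellow plate (161,290), the dish (317,296), the jar (232,178) and the mug (358,165). The side view shows the scrubber at (358,192), the plate (217,364) and the dish (356,297). I'll enlarge these.

```bash
python3 - <<'E'
import cv2
t=cv2.imread("pics/top0.png");s=cv2.imread("pics/side0.png")
def crop(im,x,y,w,h,k,n):
    c=cv2.resize(im[y:y+h,x:x+w],None,fx=k,fy=k,interpolation=cv2.INTER_CUBIC)
    for i in range(0,w,10):
        cv2.putText(c,str(x+i),(i*k,8),0,.3,(0,255,255),1) if i%20==0 else 0; cv2.line(c,(i*k,10),(i*k,14),(0,255,255),1)
    for j in range(0,h,10):
        cv2.putText(c,str(y+j),(0,j*k+4),0,.3,(0,255,255),1); 
    return c
import numpy as np
a=crop(t,420,185,80,120,5,"");b=crop(s,330,160,80,120//2*2,5,"")
cv2.imwrite("pics/c1.png",np.hstack([a,b]))
a=crop(t,130,255,80,70,5,"");b=crop(s,170,330,80,70,5,"")
cv2.imwrite("pics/c2.png",np.hstack([a,b]))
a=crop(t,270,250,95,90,4,"");b=crop(s,310,255,95,90,4,"")
cv2.imwrite("pics/c3.png",np.hstack([a,b]))
E
```

```text
(no output)
```

View pics/c1.png

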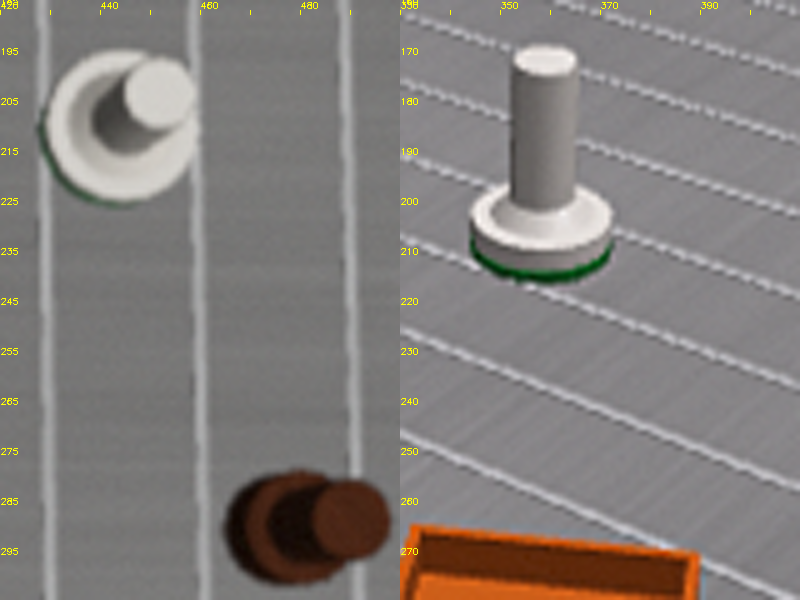

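View pics/c2.png

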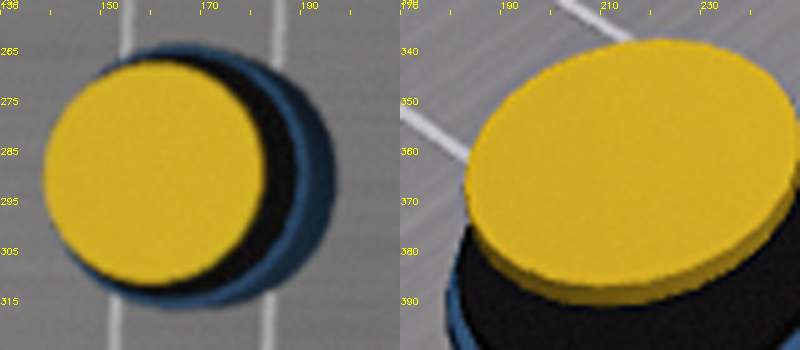

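View pics/c3.png

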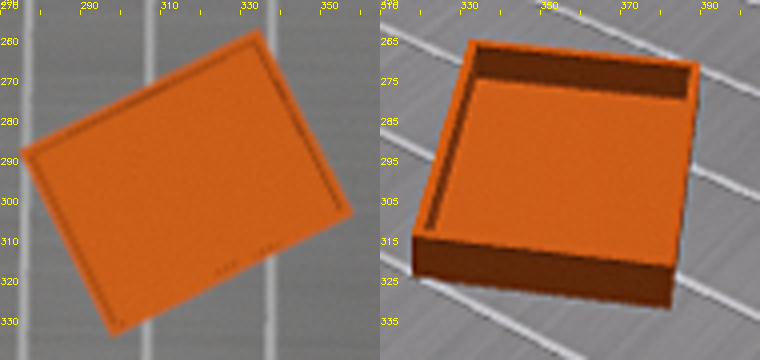

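```bash
cat > h.py <<'E'
from cell import *
import numpy as np, cv2
from scipy.spatial.transform import Rotation as Ro
def P(d):
    f=240/np.tan(np.radians(d["vfov"])/2)
    K=np.array([[f,0,d["cx"]],[0,f,d["cy"]],[0,0,1.]]); return K@np.asarray(d["camera_from_world"])[:3]
def tri(PT,PS,a,b):
    X=cv2.triangulatePoints(PT,PS,np.float64(a).reshape(2,1),np.float64(b).reshape(2,1))[:,0];X=X[:3]/X[3]
    pr=lambda M:(M@np.r_[X,1])[:2]/(M@np.r_[X,1])[2]
    return X.round(1),np.r_[pr(PT)-a,pr(PS)-b].round(1)
def onz(M,p,z):
    A=M[:,:2].copy(); A=np.c_[M[:,0],M[:,1],M[:,2]*z+M[:,3]]
    h=np.linalg.solve(A,[p[0],p[1],1]); return (h[:2]/h[2]).round(1)
E
python3 - <<'E'
from h import *
T=get_image("top");S=get_image("side");PT,PS=P(T),P(S)
np.savez("cal.npz",PT=PT,PS=PS)
def yel(im,lo):
    m=((im[...,0]>lo)&(im[...,2]<70)&(im[...,1]>130)).astype(np.uint8)
    c=max(cv2.findContours(m,0,1)[0],key=cv2.contourArea); return cv2.fitEllipse(cv2.convexHull(c)),c
et,_=yel(T["color"],150);es,_=yel(S["color"],180);print(et,es)
print("plate",tri(PT,PS,et[0],es[0]), onz(PT,et[0],92),onz(PS,es[0],92))
print("scr top",tri(PT,PS,(452,203.6),(359,172.4)),onz(PT,(452,203.6),90),onz(PS,(359,172.4),90))
# foot upper rim: 
print("foot18 top",onz(PT,(444.3,210.2),18))
ct=[(275.5,287.75),(334.5,257.25),(358,303),(298.25,333.75)]
cs=[(332.5,265),(389.5,271),(383,321.75),(318.25,313.75)]
Q=[]
for k in range(4):
  r=[tri(PT,PS,ct[i],cs[(i+k)%4]) for i in range(4)]
  e=max(np.abs(x[1]).max() for x in r)
  if e<4: print(k,[x[0] for x in r],e); 
t=[onz(PT,c,22) for c in ct]; s=[onz(PS,c,22) for c in cs]
print(t,np.mean(t,0));print(s,np.mean(s,0))
print([np.linalg.norm(t[i]-t[i-1]).round(1) for i in range(4)])
# obstacles
print("jar lid",onz(PT,(230,173),130),"mug",onz(PT,(359,161),90),"pestle",onz(PT,(489,289),110))
E
```

```text
((160.03329467773438, 289.138916015625), (42.485897064208984, 43.43344497680664), 38.622310638427734) ((216.01133728027344, 361.93072509765625), (46.96603775024414, 67.32172393798828), 75.85840606689453)
plate (array([450.7, 264.5,  88. ]), array([-0.2, -0.2,  0.7,  0.1])) [450.1 263.1] [448.2 267.3]
scr top (array([ 613.4, -269.9,   84.4]), array([-0.1, -0.2,  0.3,  0. ])) [ 612.  -268.9] [ 607.5 -260. ]
foot18 top [ 611.6 -268.8]
3 [array([458. ,  59.6,  17.7]), array([517.7, -54.2,  18.2]), array([430. , -99.9,  17.7]), array([370.3,  14.3,  17.2])] 0.7
[array([457.2,  58.9]), array([517.1, -54.4]), array([429.5, -99.9]), array([370.1,  13.9])] [443.475 -20.375]
[array([515. , -49.8]), array([427.7, -94.5]), array([368. ,  19.3]), array([455.9,  64. ])] [441.65 -15.25]
[np.float64(98.0), np.float64(128.2), np.float64(98.7), np.float64(128.4)]
jar lid [657.4 135.7] mug [691.  -97.7] pestle [ 454.9 -327.7]
```

```bash
cat > go.py <<'E'
import sys
from h import *
s=read_state();R=Ro.from_euler("xyz",s["tool_rot"]).as_matrix()
t=np.array([float(v) for v in sys.argv[1:4]])
print("clk",round(s["clock"],2),"pos",s["eef_pos"].round(1),"rot",s["tool_rot"].round(4),"F",s["force"].round(1),"w",round(s["width"],1),"q",s["qpos"].round(2))
print("tool shift x,y,z",(R.T@(t-s["eef_pos"])).round(1))
down=Ro.from_euler("xyz",[-np.pi/2,0,s["tool_rot"][2]]).as_matrix()
print("turn to vertical",Ro.from_matrix(R.T@down).as_rotvec().round(4))
E
python3 go.py 612.5 -269.5 160
```

```text
clk 0.2 pos [ 245.7 -601.4  241.7] rot [-1.5708e+00  1.2000e-03 -1.1830e+00] F [-0.8  1.3  0.7] w 85.3 q [ 1.12  0.63  0.04  1.52 -0.03  1.   -0.02]
tool shift x,y,z [-168.4   81.9  465.1]
turn to vertical [-0.     -0.     -0.0012]
```

```bash
python3 -m jog '[{"x":-12,"y":2,"z":34,"grip":85},{"x":-29,"y":4,"z":80,"grip":85},{"x":-46,"y":6,"z":126,"grip":85},{"x":-63,"y":8,"z":172,"grip":85},{"x":-80,"y":10,"z":218,"grip":85}]'; python3 go.py 612.5 -269.5 160
```

```text
clk 0.2 pos [ 245.7 -601.4  241.7] rot [-1.5708e+00  1.2000e-03 -1.1830e+00] F [-0.8  1.3  0.7] w 85.3 q [ 1.12  0.63  0.04  1.52 -0.03  1.   -0.02]
tool shift x,y,z [-168.4   81.9  465.1]
turn to vertical [-0.     -0.     -0.0012]$[0]: bad value
```

```bash
python3 -m jog '[{"x":-12,"y":2,"z":34,"ax":0,"ay":0,"az":0,"grip":85},{"x":-29,"y":4,"z":80,"ax":0,"ay":0,"az":0,"grip":85},{"x":-46,"y":6,"z":126,"ax":0,"ay":0,"az":0,"grip":85},{"x":-63,"y":8,"z":172,"ax":0,"ay":0,"az":0,"grip":85},{"x":-80,"y":10,"z":218,"ax":0,"ay":0,"az":0,"grip":85}]'; python3 go.py 612.5 -269.5 160
```

```text
clock: 0.7
eef_pos: [418.5, -443.8, 232.2]
tool_rot: [-1.571, 0.0, -1.183]
force: [0.5, -0.3, 0.7]
width: 85.0
clk 0.7 pos [ 418.5 -443.8  232.2] rot [-1.5708e+00  1.0000e-04 -1.1833e+00] F [ 0.5 -0.3  0.7] w 85.0 q [ 0.74  0.58  0.04  1.65 -0.03  0.92 -0.39]
tool shift x,y,z [-88.   72.2 245.5]
turn to vertical [-0.     -0.     -0.0001]
```

```bash
python3 -m jog '[{"x":-16,"y":4,"z":46,"ax":0,"ay":0,"az":0,"grip":85},{"x":-33,"y":8,"z":92,"ax":0,"ay":0,"az":0,"grip":85},{"x":-50,"y":15,"z":138,"ax":0,"ay":0,"az":0,"grip":85},{"x":-67,"y":25,"z":184,"ax":0,"ay":0,"az":0,"grip":85},{"x":-82,"y":40,"z":224,"ax":0,"ay":0,"az":0,"grip":85}]';python3 -m jog '[{"x":0,"y":10,"z":0,"ax":0,"ay":0,"az":0,"grip":85},{"x":0,"y":10,"z":0,"ax":0,"ay":0,"az":0,"grip":85}]'; python3 go.py 612.5 -269.5 160
```

```text
clock: 1.2
eef_pos: [596.2, -282.3, 192.6]
tool_rot: [-1.569, -0.001, -1.182]
force: [0.4, 0.4, 0.4]
width: 85.0
clock: 1.4
eef_pos: [593.2, -282.7, 180.1]
tool_rot: [-1.574, 0.003, -1.18]
force: [-0.7, -0.7, 0.6]
width: 84.8
clk 1.4 pos [ 593.2 -282.7  180.1] rot [-1.5737  0.003  -1.1799] F [-0.7 -0.7  0.6] w 84.8 q [ 0.38  0.71  0.04  1.55 -0.03  0.89 -0.75]
tool shift x,y,z [-4.8 20.1 22.9]
turn to vertical [ 0.0029  0.     -0.003 ]
```

```bash
python3 -m jog '[{"x":-3,"y":10,"z":12,"ax":0,"ay":0,"az":0,"grip":85},{"x":-5,"y":20,"z":23,"ax":0,"ay":0,"az":0,"grip":85},{"x":-5,"y":20,"z":23,"ax":0,"ay":0,"az":0,"grip":85},{"x":-5,"y":20,"z":23,"ax":0,"ay":0,"az":0,"grip":85}]'; python3 go.py 612.5 -269.5 160
python3 - <<'E'
from h import *
a=get_image("top")["color"][170:260,390:510,::-1];b=get_image("side")["color"][70:230,280:440,::-1]
cv2.imwrite("pics/a1.png",np.hstack([cv2.resize(a,(560,420),interpolation=2)[:, :400],cv2.resize(b,(400,400),interpolation=2) if 0 else cv2.resize(b,(420,420),interpolation=2)[:,:400]]))
E
```

```text
clock: 1.8
eef_pos: [613.0, -271.4, 162.0]
tool_rot: [-1.571, 0.0, -1.183]
force: [-0.3, -0.4, 0.3]
width: 85.1
clk 1.8 pos [ 613.  -271.4  162. ] rot [-1.5713e+00  4.0000e-04 -1.1831e+00] F [-0.3 -0.4  0.3] w 85.1 q [ 0.35  0.74  0.04  1.53 -0.04  0.87 -0.78]
tool shift x,y,z [-2.   2.   0.2]
turn to vertical [ 0.0005  0.     -0.0004]
```

View pics/a1.png

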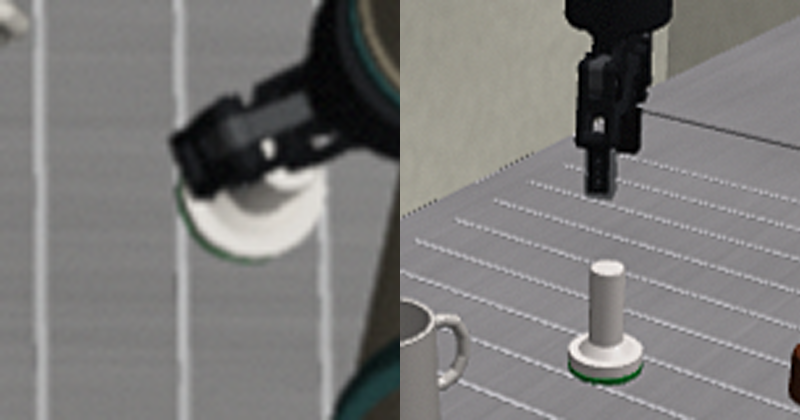

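The gripper sits over the scrubber: its handle is at side crop (605,270), below the fingers at (600,190). Descending.

```bash
python3 -m jog '[{"x":-1,"y":25,"z":0,"ax":0,"ay":0,"az":0,"grip":85},{"x":-2,"y":55,"z":0,"ax":0,"ay":0,"az":0,"grip":85},{"x":-2,"y":85,"z":0,"ax":0,"ay":0,"az":0,"grip":85},{"x":-2,"y":106,"z":0,"ax":0,"ay":0,"az":0,"grip":85},{"x":-2,"y":108,"z":0,"ax":0,"ay":0,"az":0,"grip":85}]';python3 -m jog '[{"x":0,"y":0,"z":0,"ax":0,"ay":0,"az":0,"grip":85},{"x":0,"y":0,"z":0,"ax":0,"ay":0,"az":0,"grip":85}]'; python3 go.py 612.5 -269.5 53
python3 - <<'E'
from h import *
b=get_image("side")["color"][120:230,300:410,::-1]
cv2.imwrite("pics/a2.png",cv2.resize(b,(550,550),interpolation=2))
E
```

```text
clock: 2.4
eef_pos: [610.1, -269.3, 51.8]
tool_rot: [-1.575, 0.003, -1.184]
force: [0.5, 0.1, -0.3]
width: 85.5
clock: 2.6
eef_pos: [613.4, -270.3, 56.0]
tool_rot: [-1.569, -0.002, -1.183]
force: [-0.3, -0.1, -0.5]
width: 85.3
clk 2.6 pos [ 613.4 -270.3   56. ] rot [-1.5689 -0.0021 -1.1835] F [-0.3 -0.1 -0.5] w 85.3 q [ 0.35  0.88  0.03  1.59 -0.04  0.67 -0.78]
tool shift x,y,z [-1.1  3.  -0.6]
turn to vertical [-0.0019  0.      0.0021]
```

View pics/a2.png

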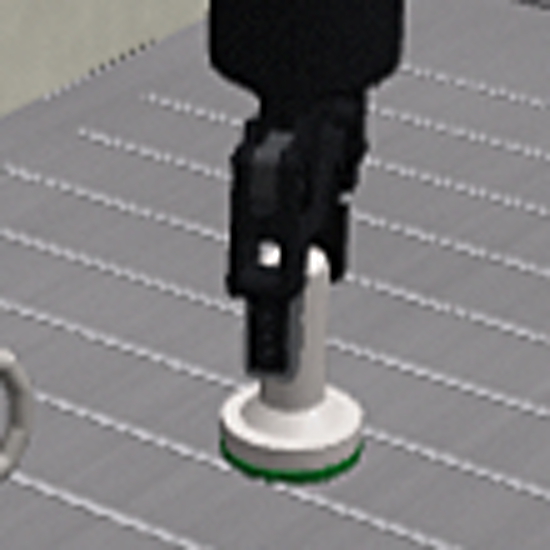

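The fingers straddle the handle (finger tip at crop (270,370), foot rim at (290,400)). Closing.

```bash
python3 -m jog '[{"x":0,"y":1,"z":0,"ax":0,"ay":0,"az":0,"grip":60},{"x":0,"y":1,"z":0,"ax":0,"ay":0,"az":0,"grip":45},{"x":0,"y":1,"z":0,"ax":0,"ay":0,"az":0,"grip":30},{"x":0,"y":1,"z":0,"ax":0,"ay":0,"az":0,"grip":15},{"x":0,"y":1,"z":0,"ax":0,"ay":0,"az":0,"grip":15}]';python3 -m jog '[{"x":0,"y":0,"z":0,"ax":0,"ay":0,"az":0,"grip":15},{"x":0,"y":0,"z":0,"ax":0,"ay":0,"az":0,"grip":15},{"x":0,"y":0,"z":0,"ax":0,"ay":0,"az":0,"grip":15},{"x":0,"y":0,"z":0,"ax":0,"ay":0,"az":0,"grip":15}]'; python3 go.py 612.5 -269.5 53
python3 -m jog '[{"x":0,"y":0,"z":0,"ax":0,"ay":0,"az":0,"grip":15},{"x":0,"y":0,"z":0,"ax":0,"ay":0,"az":0,"grip":15},{"x":0,"y":0,"z":0,"ax":0,"ay":0,"az":0,"grip":15}]'; python3 go.py 612.5 -269.5 53
python3 - <<'E'
from h import *
b=get_image("side")["color"][120:230,300:410,::-1]
cv2.imwrite("pics/a3.png",cv2.resize(b,(550,550),interpolation=2))
E
```

```text
clock: 3.15
eef_pos: [612.5, -269.4, 53.6]
tool_rot: [-1.571, -0.0, -1.183]
force: [-0.9, 0.7, 2.2]
width: 26.6
clock: 3.55
eef_pos: [612.5, -269.4, 53.6]
tool_rot: [-1.571, -0.0, -1.183]
force: [-0.9, 0.7, 4.9]
width: 26.9
clk 3.55 pos [ 612.5 -269.4   53.6] rot [-1.5705e+00 -1.0000e-04 -1.1830e+00] F [-0.9  0.7  4.9] w 26.9 q [ 0.35  0.88  0.03  1.59 -0.04  0.67 -0.78]
tool shift x,y,z [ 0.1  0.6 -0. ]
turn to vertical [-0.0003  0.      0.0001]
clock: 3.85
eef_pos: [612.5, -269.4, 53.6]
tool_rot: [-1.571, -0.0, -1.183]
force: [-0.7, 0.8, 5.0]
width: 27.1
clk 3.85 pos [ 612.5 -269.4   53.6] rot [-1.5705e+00 -1.0000e-04 -1.1830e+00] F [-0.7  0.8  5. ] w 27.1 q [ 0.35  0.88  0.03  1.59 -0.04  0.67 -0.78]
tool shift x,y,z [ 0.1  0.6 -0.1]
turn to vertical [-0.0003  0.      0.0001]
```

View pics/a3.png

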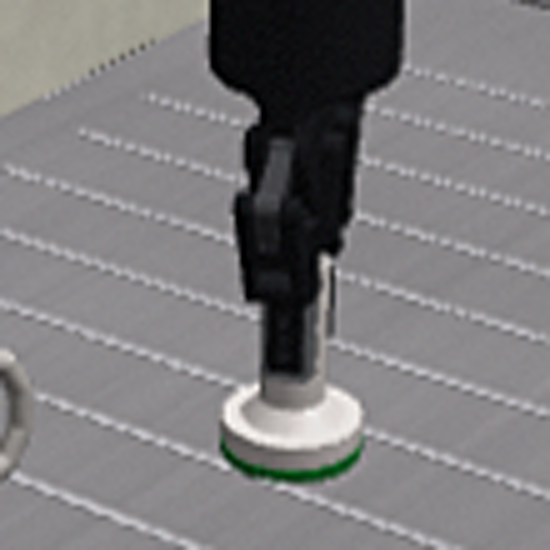

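The grip holds at a width of 27 mm, with the scrubber upright. Lifting.

```bash
python3 -m jog '[{"x":0,"y":-10,"z":0,"ax":0,"ay":0,"az":0,"grip":15},{"x":0,"y":-35,"z":0,"ax":0,"ay":0,"az":0,"grip":15},{"x":0,"y":-70,"z":0,"ax":0,"ay":0,"az":0,"grip":15},{"x":0,"y":-105,"z":0,"ax":0,"ay":0,"az":0,"grip":15},{"x":0,"y":-140,"z":0,"ax":0,"ay":0,"az":0,"grip":15}]';python3 -m jog '[{"x":0,"y":-20,"z":0,"ax":0,"ay":0,"az":0,"grip":15},{"x":0,"y":-30,"z":0,"ax":0,"ay":0,"az":0,"grip":15},{"x":0,"y":-30,"z":0,"ax":0,"ay":0,"az":0,"grip":15},{"x":0,"y":-30,"z":0,"ax":0,"ay":0,"az":0,"grip":15}]'; python3 go.py 450.5 264 225
python3 - <<'E'
from h import *
b=get_image("side")["color"][20:180,280:440,::-1]
cv2.imwrite("pics/a4.png",cv2.resize(b,(560,560),interpolation=2))
E
```

```text
clock: 4.4
eef_pos: [611.9, -269.5, 194.4]
tool_rot: [-1.572, 0.0, -1.183]
force: [0.1, 0.1, -1.4]
width: 27.0
clock: 4.8
eef_pos: [611.5, -269.1, 221.9]
tool_rot: [-1.573, 0.002, -1.183]
force: [-0.5, 0.1, -2.5]
width: 26.7
clk 4.8 pos [ 611.5 -269.1  221.9] rot [-1.5726  0.0017 -1.183 ] F [-0.5  0.1 -2.5] w 26.7 q [ 0.35  0.68  0.05  1.48 -0.04  0.99 -0.78]
tool shift x,y,z [-554.4   -2.2   52.5]
turn to vertical [ 0.0018  0.     -0.0017]
```

View pics/a4.png

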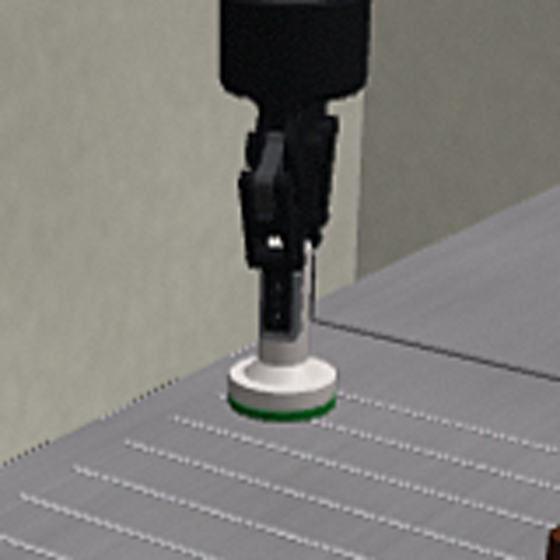

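It is held upright, with the foot at crop (283,380). Carrying it to the dispenser.

```bash
python3 -m jog '[{"x":-15,"y":-2,"z":1,"ax":0,"ay":0,"az":0,"grip":15},{"x":-45,"y":-4,"z":3,"ax":0,"ay":0,"az":0,"grip":15},{"x":-85,"y":-4,"z":7,"ax":0,"ay":0,"az":0,"grip":15},{"x":-125,"y":-4,"z":11,"ax":0,"ay":0,"az":0,"grip":15},{"x":-165,"y":-4,"z":15,"ax":0,"ay":0,"az":0,"grip":15}]'
python3 -m jog '[{"x":-40,"y":0,"z":4,"ax":0,"ay":0,"az":0,"grip":15},{"x":-80,"y":0,"z":8,"ax":0,"ay":0,"az":0,"grip":15},{"x":-120,"y":0,"z":12,"ax":0,"ay":0,"az":0,"grip":15},{"x":-160,"y":0,"z":16,"ax":0,"ay":0,"az":0,"grip":15},{"x":-200,"y":0,"z":20,"ax":0,"ay":0,"az":0,"grip":15}]'; python3 go.py 450.5 264 225
```

```text
clock: 5.35
eef_pos: [562.2, -108.3, 226.5]
tool_rot: [-1.572, 0.002, -1.183]
force: [0.3, 0.0, -1.8]
width: 27.2
clock: 5.85
eef_pos: [504.8, 83.9, 226.8]
tool_rot: [-1.572, 0.001, -1.182]
force: [-0.0, 0.5, -2.3]
width: 27.3
clk 5.85 pos [504.8  83.9 226.8] rot [-1.5723e+00  8.0000e-04 -1.1823e+00] F [-0.   0.5 -2.3] w 27.3 q [-0.25  0.45  0.04  1.92 -0.03  0.77 -1.37]
tool shift x,y,z [-187.2    1.9   18. ]
turn to vertical [ 0.0015  0.     -0.0008]
```

```bash
python3 -m jog '[{"x":-40,"y":0,"z":4,"ax":0,"ay":0,"az":0,"grip":15},{"x":-80,"y":0,"z":8,"ax":0,"ay":0,"az":0,"grip":15},{"x":-120,"y":0,"z":12,"ax":0,"ay":0,"az":0,"grip":15},{"x":-155,"y":0,"z":15,"ax":0,"ay":0,"az":0,"grip":15},{"x":-178,"y":0,"z":17,"ax":0,"ay":0,"az":0,"grip":15}]'
python3 -m jog '[{"x":-8,"y":0,"z":1,"ax":0,"ay":0,"az":0,"grip":15},{"x":-8,"y":0,"z":1,"ax":0,"ay":0,"az":0,"grip":15},{"x":-8,"y":0,"z":1,"ax":0,"ay":0,"az":0,"grip":15},{"x":-8,"y":0,"z":1,"ax":0,"ay":0,"az":0,"grip":15}]'; python3 go.py 450.5 264 160
```

```text
clock: 6.35
eef_pos: [452.2, 256.4, 226.7]
tool_rot: [-1.572, 0.002, -1.179]
force: [0.4, -0.1, -1.9]
width: 26.9
clock: 6.75
eef_pos: [453.6, 258.7, 227.2]
tool_rot: [-1.571, -0.001, -1.186]
force: [0.2, -0.5, -1.1]
width: 26.8
clk 6.75 pos [453.6 258.7 227.2] rot [-1.5713e+00 -1.1000e-03 -1.1858e+00] F [ 0.2 -0.5 -1.1] w 26.8 q [-0.6   0.47  0.04  1.89 -0.02  0.79 -1.74]
tool shift x,y,z [-6.2 67.2 -0.9]
turn to vertical [ 0.0005 -0.      0.0011]
```

```bash
python3 -m jog '[{"x":-4,"y":20,"z":0,"ax":0,"ay":0,"az":0,"grip":15},{"x":-5,"y":45,"z":-1,"ax":0,"ay":0,"az":0,"grip":15},{"x":-5,"y":62,"z":-1,"ax":0,"ay":0,"az":0,"grip":15},{"x":-5,"y":62,"z":-1,"ax":0,"ay":0,"az":0,"grip":15},{"x":-5,"y":62,"z":-1,"ax":0,"ay":0,"az":0,"grip":15}]'
python3 -m jog '[{"x":0,"y":0,"z":0,"ax":0,"ay":0,"az":0,"grip":15},{"x":0,"y":0,"z":0,"ax":0,"ay":0,"az":0,"grip":15}]'; python3 go.py 450.5 264 127
cat > look.py <<'E'
import sys
from h import *
n,x0,y0,w,k,f=sys.argv[1],*map(int,sys.argv[2:6]),sys.argv[6]
b=get_image(n)["color"][y0:y0+w,x0:x0+w,::-1]
cv2.imwrite(f,cv2.resize(b,(w*k,w*k),interpolation=2))
E
python3 look.py side 150 280 140 4 pics/p1.png;python3 look.py top 90 220 140 4 pics/p1t.png
```

```text
clock: 7.25
eef_pos: [450.9, 264.0, 165.6]
tool_rot: [-1.571, -0.0, -1.185]
force: [0.6, 0.4, -1.7]
width: 26.8
clock: 7.45
eef_pos: [451.1, 265.0, 166.4]
tool_rot: [-1.569, 0.0, -1.184]
force: [-0.7, -0.1, -1.8]
width: 27.2
clk 7.45 pos [451.1 265.  166.4] rot [-1.5687e+00  3.0000e-04 -1.1836e+00] F [-0.7 -0.1 -1.8] w 27.2 q [-0.6   0.55  0.03  1.95 -0.02  0.64 -1.74]
tool shift x,y,z [ 0.8 39.4 -1. ]
turn to vertical [-0.0021 -0.     -0.0003]
```

View pics/p1.png

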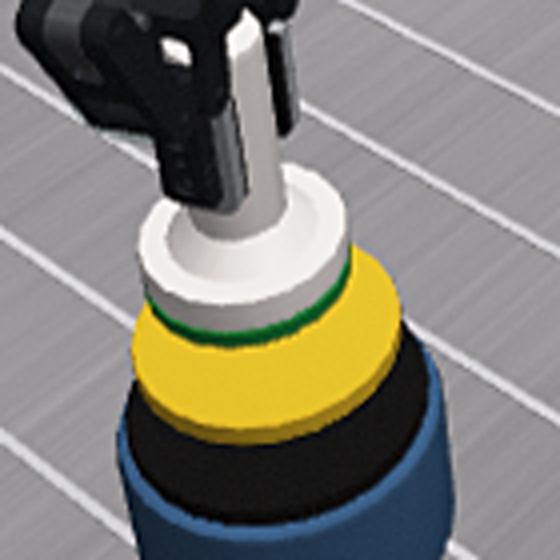

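View pics/p1t.png

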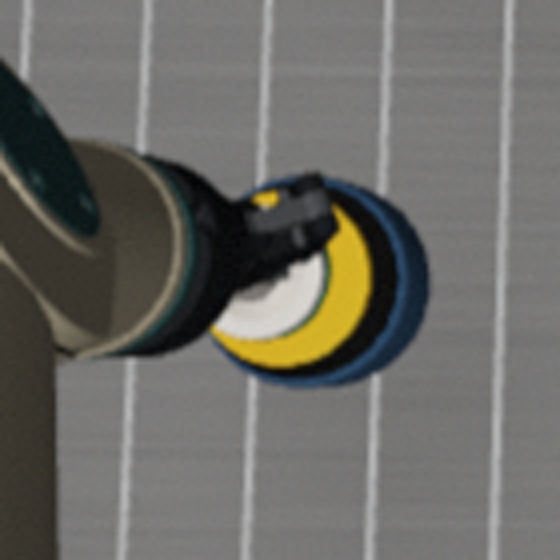

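```bash
cat > chk.py <<'E'
from h import *
s=read_state();c=s["eef_pos"];d=np.load("cal.npz")
a=np.linspace(0,2*np.pi,60)
for n,M in(("side",d["PS"]),("top",d["PT"])):
    im=get_image(n)["color"][:,:,::-1].copy(); im=cv2.resize(im,None,fx=4,fy=4,interpolation=2)
    def circ(cx,cy,z,r,col):
        X=np.c_[cx+r*np.cos(a),cy+r*np.sin(a),0*a+z,0*a+1]@M.T; p=(X[:,:2]/X[:,2:]*4+2).astype(int)
        cv2.polylines(im,[p],True,col,1)
    zb=c[2]-53.6-4.5
    circ(c[0],c[1],zb+14.5,30,(0,0,255)); circ(c[0],c[1],zb,30,(255,0,0))
    circ(450.7,264.5,88,40,(255,0,255))
    x,y=(150,280) if n=="side" else (110,230)
    cv2.imwrite(f"pics/k_{n}_{s['clock']:.2f}.png",im[y*4:y*4+540,x*4:x*4+560])
E
python3 chk.py; ls pics|grep k_
```

```text
k_side_7.55.png
k_top_7.55.png
```

View pics/k_side_7.55.png

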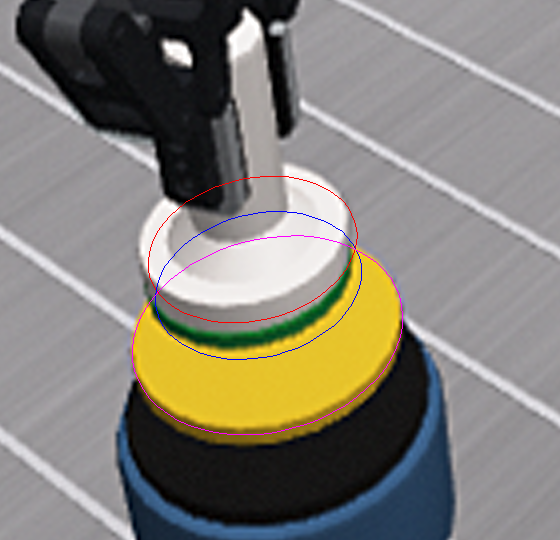

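View pics/k_top_7.55.png

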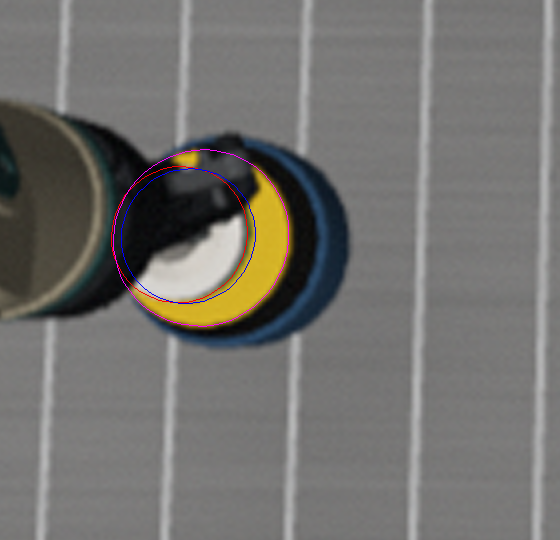

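```bash
cat > fit.py <<'E'
from h import *
from scipy.optimize import least_squares
import sys
d=np.load("cal.npz");S=get_image("side")["color"].astype(int);T=get_image("top")["color"].astype(int)
def up(im,x,y,w,h,k,n):
    c=cv2.resize(im[y:y+h,x:x+w,::-1].astype(np.uint8),None,fx=k,fy=k,interpolation=2)
    for i in range(0,w,5): cv2.line(c,(i*k,0),(i*k,5 if i%10 else 10),(0,255,255),1); i%10==0 and cv2.putText(c,str(x+i),(i*k+2,20),0,.35,(0,255,255),1)
    for i in range(0,h,5): cv2.line(c,(0,i*k),(5 if i%10 else 10,i*k),(0,255,255),1); i%10==0 and cv2.putText(c,str(y+i),(12,i*k+4),0,.35,(0,255,255),1)
    cv2.imwrite(n,c)
up(S,180,310,70,60,10,sys.argv[1]+"s.png");up(T,135,265,50,50,11,sys.argv[1]+"t.png")
print(read_state()["eef_pos"].round(1))
E
python3 fit.py pics/f1
```

```text
[450.4 265.  165.6]
```

View pics/f1s.png

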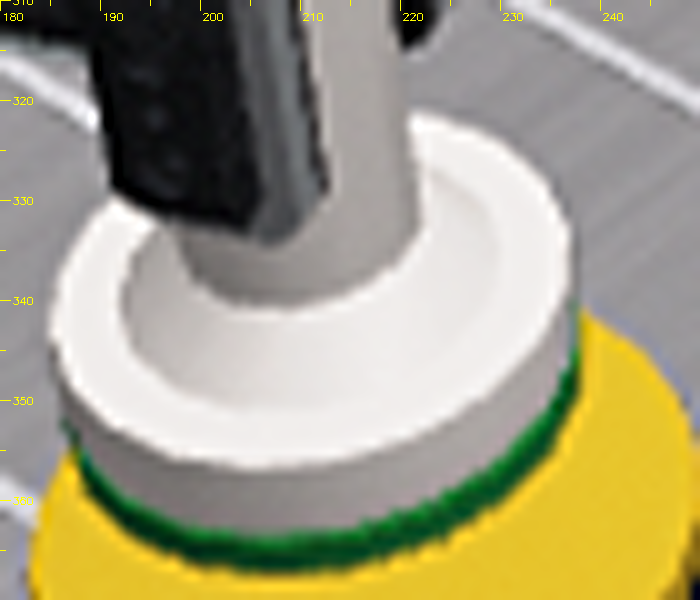

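View pics/f1t.png

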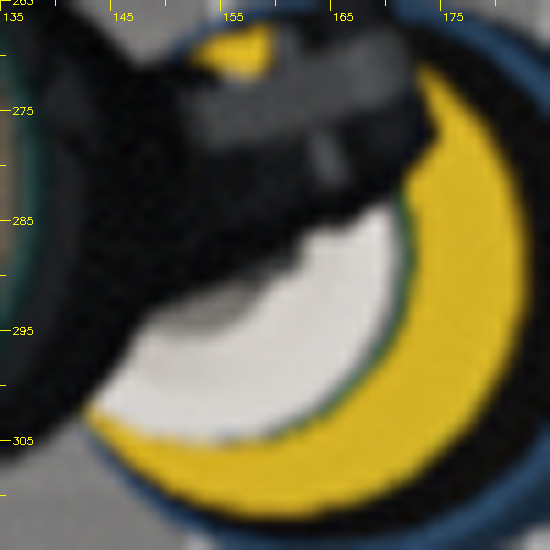

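```bash
python3 - <<'E'
from h import *
from scipy.optimize import least_squares
d=np.load("cal.npz");PS,PT=d["PS"],d["PT"]
rs=np.array([(185,342),(186.5,337.5),(204,356.8),(195,354.3),(215,355),(228,348),(237,335),(233,327),(222,321.5),(190,330.5)])
gs=np.array([(205,367.3),(195,364.5),(215,365.5),(228,358),(188,356),(237.5,349)])
rt=np.array([(171.4,287.7),(170,293.2),(166.8,298.6),(162.3,302.7),(155,305.2),(148.6,304.7),(143.6,302.5)])
a=np.linspace(0,2*np.pi,721)
def dist(M,c,n,r,p):
    u=np.cross(n,[0,1,0]);u/=np.linalg.norm(u);v=np.cross(n,u)
    X=c+r*(np.cos(a)[:,None]*u+np.sin(a)[:,None]*v)
    q=np.c_[X,0*a+1]@M.T;q=q[:,:2]/q[:,2:]
    D=np.linalg.norm(p[:,None]-q[None],axis=2); i=D.argmin(1)
    o=q.mean(0); return D.min(1)*np.sign(np.linalg.norm(p-o,axis=1)-np.linalg.norm(q[i]-o,axis=1))
def f(x,tilt=True):
    b=x[:3];n=np.array([x[4],x[5],1.]) if tilt else np.array([0,0,1.]);n/=np.linalg.norm(n)
    return np.r_[dist(PS,b+n*18,n,x[3],rs),dist(PT,b+n*18,n,x[3],rt),dist(PS,b,n,30,gs)]
for t in(False,True):
    r=least_squares(lambda x:f(x,t),[450,264,112,30,0,0],diff_step=1e-3,x_scale=[10,10,10,1,.05,.05]);print(t,r.x.round(3),np.sqrt(np.mean(r.fun**2)).round(2))
E
```

```text
False [452.043 265.461 110.599  29.991   0.      0.   ] 1.04
True [ 4.50802e+02  2.65976e+02  1.09917e+02  3.08330e+01  8.70000e-02
 -1.90000e-02] 0.94
```

```bash
python3 - <<'E'
from h import *
M=np.load("cal.npz")["PS"]
pr=lambda X:(M@np.r_[X,1])[:2]/(M@np.r_[X,1])[2]
for tx,ty in((0,0),(.087,-.019),(.05,0),(0,.05)):
    p=pr([452+tx*75,265.5+ty*75,110+75]);q=pr([452+tx*30,265.5+ty*30,110+30]);print(tx,ty,p,q,(q-p)[0]/(q-p)[1])
E
```

```text
0 0 [204.89451313 299.17399164] [209.97401238 329.64381709] 0.1667058861052616
0.087 -0.019 [201.95053751 296.22663502] [208.8228728 328.4177413] 0.21348552697457324
0.05 0 [202.62933627 297.85127623] [209.09518106 329.09456451] 0.20695148118314102
0 0.05 [202.28172932 300.91900785] [208.98110174 330.36259378] 0.2275324898453056
```

```bash
python3 - <<'E'
from h import *
M=np.load("cal.npz")["PS"]
S=get_image("side")["color"]; cv2.imwrite("pics/f2.png",S[:,:,::-1])
g=S.astype(float).min(2)
for v in range(286,334,3): print(v,g[v,196:232].astype(int))
E
```

```text
286 [ 14  14  15  16  18  17  18  14  15  17  18  14   4  50 181 255 245 249
 255  96   0  18  90 174 163 125  98 162 153 152 148 155 158 158 159 156]
289 [ 11  15  16  15  11  17  16  18  15  11  13 101 240 250 241 239 240 243
 246 197  58   0  16  48  66 104 112 159 159 155 154 154 158 160 155 156]
292 [217  42   2  14  17  18  15  19  20  15  13 122 255 244 241 240 237 197
 171 160 130   0   8   4  33 111 108 139 160 157 155 155 153 152 156 154]
295 [248 254  51   3  13  18  21  23  23  18   1  77 237 183 174 167 166 163
 164 163 157  32   3   7  18  69 110 119 158 154 153 156 153 149 152 152]
298 [ 22  23  15  13  13  15  18  21  19  17  11  34 133 166 162 162 162 164
 165 161 160 109   0   8   4  33 114 109 143 153 154 153 154 155 155 155]
301 [ 26  23  16  17  14  16  20  19  19  19  13  22  97 170 162 162 163 165
 163 163 163 157   0   3   7  18  66 111 135 161 154 156 152 149 151 154]
304 [ 21  19  19  15  18  14  17  19  25  26  16  32 124 169 164 161 162 163
 165 163 162 157  75   0   8   9  44 114 111 161 154 147 147 147 151 149]
307 [ 20  21  18  17  15  13  18  20  15   
[... 615 characters left out ...]
09 105  52  87 170 162
 163 162 163 164 156 152 150 150 150 151 151 151 151 149 148 145 149 149]
322 [ 33  11  11  12  15  16  22  21  23  62  76  76  91 110  97  38 172 165
 161 160 164 165 159 149 154 233 251 245 229 194 164 143 140 142 144 145]
325 [ 13  18  15  15   9  12  20  26  18  37  82  74  77 109 103  52  87 170
 163 161 161 162 160 154 148 205 245 240 237 237 237 238 239 244 244 196]
328 [ 30  24  18  20  12  15  18  20  14  23  62  78  76  92 112  94  41 171
 162 161 160 161 160 158 148 152 224 217 212 218 230 237 237 238 237 238]
331 [ 31  18  21   7   9   3   7  13  18  39  81  76  71  75 105 124 160 158
 161 162 159 161 161 161 149 148 199 233 227 223 220 218 219 237 238 236]
```

```bash
python3 - <<'E'
import cv2
a=cv2.imread("pics/f2.png")
cv2.imwrite("pics/f2c.png",cv2.resize(a[265:345,170:250],None,fx=7,fy=7,interpolation=2))
E
```

```text
(no output)
```

View pics/f2c.png

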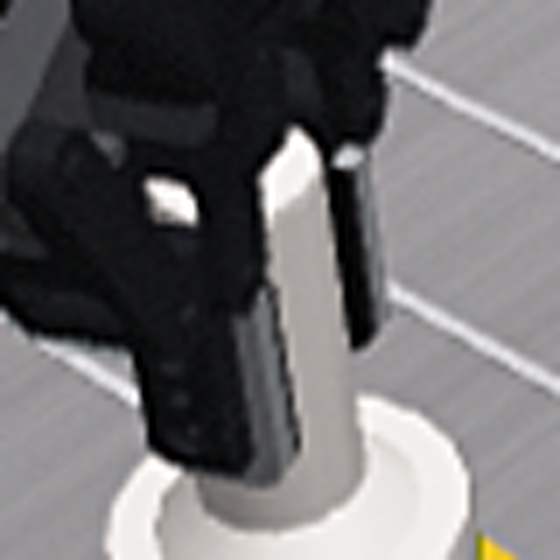

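The views agree: the scrubber is upright to within about 1° and within about 1.5 mm of the plate centre. Its underside is about 20 mm above the plate. I'll make a small xy trim, then go down.

```bash
python3 -m jog '[{"x":0.5,"y":6,"z":-1,"ax":0,"ay":0,"az":0,"grip":15},{"x":0.5,"y":12,"z":-1,"ax":0,"ay":0,"az":0,"grip":15},{"x":0.5,"y":16,"z":-1,"ax":0,"ay":0,"az":0,"grip":15},{"x":0.5,"y":18,"z":-1,"ax":0,"ay":0,"az":0,"grip":15},{"x":0.5,"y":18,"z":-1,"ax":0,"ay":0,"az":0,"grip":15}]'
python3 -m jog '[{"x":0,"y":2,"z":0,"ax":0,"ay":0,"az":0,"grip":15},{"x":0,"y":4,"z":0,"ax":0,"ay":0,"az":0,"grip":15},{"x":0,"y":4,"z":0,"ax":0,"ay":0,"az":0,"grip":15}]'
python3 -m jog '[{"x":0,"y":2,"z":0,"ax":0,"ay":0,"az":0,"grip":15},{"x":0,"y":4,"z":0,"ax":0,"ay":0,"az":0,"grip":15},{"x":0,"y":4,"z":0,"ax":0,"ay":0,"az":0,"grip":15}]'
 python3 go.py 450 264 127
```

```text
clock: 8.3
eef_pos: [449.3, 263.9, 146.8]
tool_rot: [-1.572, -0.0, -1.183]
force: [-1.3, -0.4, -1.3]
width: 26.5
clock: 8.6
eef_pos: [449.8, 264.2, 143.5]
tool_rot: [-1.57, 0.0, -1.183]
force: [0.1, -0.1, 1.2]
width: 26.4
clock: 8.9
eef_pos: [449.8, 264.2, 139.3]
tool_rot: [-1.57, 0.0, -1.183]
force: [0.4, -0.8, 1.8]
width: 26.5
clk 8.9 pos [449.8 264.2 139.3] rot [-1.5702  0.     -1.183 ] F [ 0.4 -0.8  1.8] w 26.5 q [-0.6   0.6   0.03  1.97 -0.03  0.57 -1.74]
tool shift x,y,z [ 0.3 12.3  0.1]
turn to vertical [-0.0006 -0.     -0.    ]
```

```bash
python3 -m jog '[{"x":0,"y":3,"z":0,"ax":0,"ay":0,"az":0,"grip":15},{"x":0,"y":6,"z":0,"ax":0,"ay":0,"az":0,"grip":15},{"x":0,"y":9,"z":0,"ax":0,"ay":0,"az":0,"grip":15},{"x":0,"y":9,"z":0,"ax":0,"ay":0,"az":0,"grip":15},{"x":0,"y":9,"z":0,"ax":0,"ay":0,"az":0,"grip":15}]'
python3 -m jog '[{"x":0,"y":1,"z":0,"ax":0,"ay":0,"az":0,"grip":15},{"x":0,"y":2,"z":0,"ax":0,"ay":0,"az":0,"grip":15},{"x":0,"y":2,"z":0,"ax":0,"ay":0,"az":0,"grip":15}]'
python3 -m jog '[{"x":0,"y":1,"z":0,"ax":0,"ay":0,"az":0,"grip":15},{"x":0,"y":1,"z":0,"ax":0,"ay":0,"az":0,"grip":15}]'
 python3 go.py 450 264 127
```

```text
clock: 9.4
eef_pos: [449.8, 264.3, 130.4]
tool_rot: [-1.57, 0.0, -1.183]
force: [0.5, -0.5, 5.0]
width: 26.6
clock: 9.7
eef_pos: [449.8, 264.2, 128.4]
tool_rot: [-1.57, 0.0, -1.183]
force: [-0.3, -0.6, 4.9]
width: 26.7
clock: 9.9
eef_pos: [449.8, 264.2, 127.5]
tool_rot: [-1.57, 0.0, -1.183]
force: [0.2, -0.4, 5.0]
width: 26.9
clk 9.9 pos [449.8 264.2 127.5] rot [-1.5702e+00  1.0000e-04 -1.1830e+00] F [ 0.2 -0.4  5. ] w 26.9 q [-0.6   0.61  0.02  1.98 -0.03  0.54 -1.74]
tool shift x,y,z [0.3 0.5 0.1]
turn to vertical [-0.0006 -0.     -0.0001]
```

```bash
python3 -m jog '[{"x":0,"y":1,"z":0,"ax":0,"ay":0,"az":0,"grip":15},{"x":0,"y":1,"z":0,"ax":0,"ay":0,"az":0,"grip":15}]'
python3 -m jog '[{"x":0,"y":1,"z":0,"ax":0,"ay":0,"az":0,"grip":15},{"x":0,"y":1,"z":0,"ax":0,"ay":0,"az":0,"grip":15}]'
python3 look.py side 150 290 140 4 pics/p2.png
 python3 go.py 450 264 127
```

```text
clock: 10.1
eef_pos: [449.9, 264.3, 127.2]
tool_rot: [-1.57, 0.0, -1.183]
force: [-1.5, -1.3, 11.6]
width: 27.0
clock: 10.3
eef_pos: [450.1, 264.3, 127.1]
tool_rot: [-1.569, 0.0, -1.183]
force: [-2.4, -1.6, 19.6]
width: 26.9
clk 10.35 pos [450.1 264.3 127.1] rot [-1.5690e+00  3.0000e-04 -1.1832e+00] F [-1.5 -1.6 19.2] w 26.7 q [-0.6   0.62  0.02  1.98 -0.03  0.54 -1.74]
tool shift x,y,z [ 0.3  0.1 -0.2]
turn to vertical [-0.0018 -0.     -0.0003]
```

View pics/p2.png

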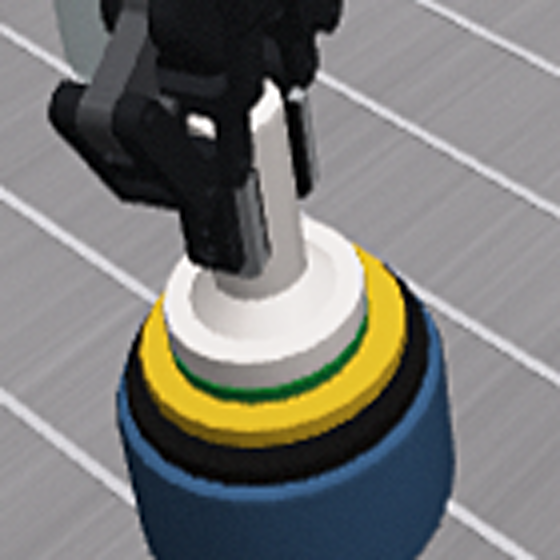

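The plate is at its stop (TCP 127.1, force 19 N) and looks level. The foot is concentric with it, spanning 165–367 against the plate's 138–405 in the crop. Holding.

```bash
for i in 1 2 ; do python3 -m jog '[{"x":0,"y":0,"z":0,"ax":0,"ay":0,"az":0,"grip":15},{"x":0,"y":0,"z":0,"ax":0,"ay":0,"az":0,"grip":15},{"x":0,"y":0,"z":0,"ax":0,"ay":0,"az":0,"grip":15},{"x":0,"y":0,"z":0,"ax":0,"ay":0,"az":0,"grip":15},{"x":0,"y":0,"z":0,"ax":0,"ay":0,"az":0,"grip":15}]'; done
python3 -m jog '[{"x":0,"y":0,"z":0,"ax":0,"ay":0,"az":0,"grip":15},{"x":0,"y":0,"z":0,"ax":0,"ay":0,"az":0,"grip":15},{"x":0,"y":0,"z":0,"ax":0,"ay":0,"az":0,"grip":15}]'; python3 chk.py; ls pics|grep k_
```

```text
clock: 10.85
eef_pos: [450.1, 264.4, 127.1]
tool_rot: [-1.569, 0.0, -1.183]
force: [-2.4, -1.4, 18.7]
width: 27.1
clock: 11.35
eef_pos: [450.1, 264.3, 127.1]
tool_rot: [-1.569, 0.0, -1.183]
force: [-1.9, -0.8, 19.6]
width: 26.9
clock: 11.65
eef_pos: [450.1, 264.4, 127.1]
tool_rot: [-1.569, 0.0, -1.183]
force: [-3.5, -1.8, 18.8]
width: 27.0
k_side_11.65.png
k_side_7.55.png
k_top_11.65.png
k_top_7.55.png
```

```bash
sed -i 's/circ(450.7,264.5,88,40,(255,0,255))/circ(450.7,264.5,70,40,(255,0,255))/' chk.py; python3 chk.py; python3 - <<'E'
import cv2,numpy as np,glob
a=sorted(glob.glob("pics/k_side_1*"))[-1];b=sorted(glob.glob("pics/k_top_1*"))[-1]
cv2.imwrite("pics/k2.png",np.hstack([cv2.imread(a)[100:500,60:460],cv2.imread(b)[100:500,60:460]]))
E
```

```text
(no output)
```

View pics/k2.png

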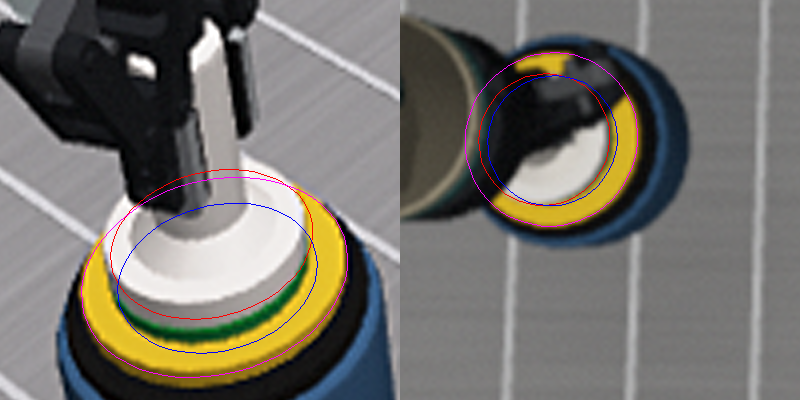

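```bash
python3 - <<'E'
from h import *
S=get_image("side")["color"];T=get_image("top")["color"]
def up(im,x,y,w,h,k,n):
    c=cv2.resize(im[y:y+h,x:x+w,::-1],None,fx=k,fy=k,interpolation=2)
    for i in range(0,w,5): cv2.line(c,(i*k,0),(i*k,5 if i%10 else 10),(0,255,255),1); i%10==0 and cv2.putText(c,str(x+i),(i*k+2,20),0,.35,(0,255,255),1)
    for i in range(0,h,5): cv2.line(c,(0,i*k),(5 if i%10 else 10,i*k),(0,255,255),1); i%10==0 and cv2.putText(c,str(y+i),(12,i*k+4),0,.35,(0,255,255),1)
    cv2.imwrite(n,c)
up(S,180,340,80,65,10,"pics/g1s.png");up(T,140,265,50,50,11,"pics/g1t.png")
E
```

```text
(no output)
```

View pics/g1s.png

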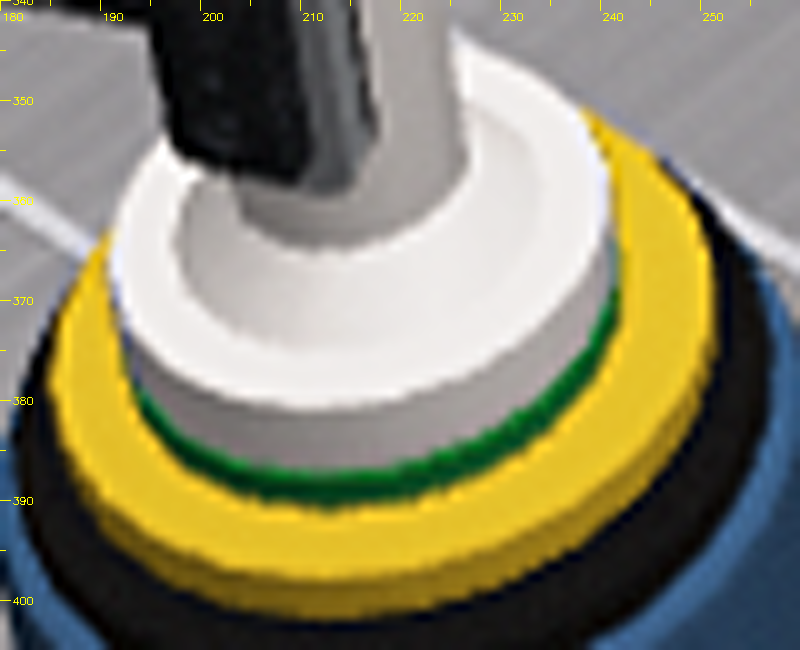

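View pics/g1t.png

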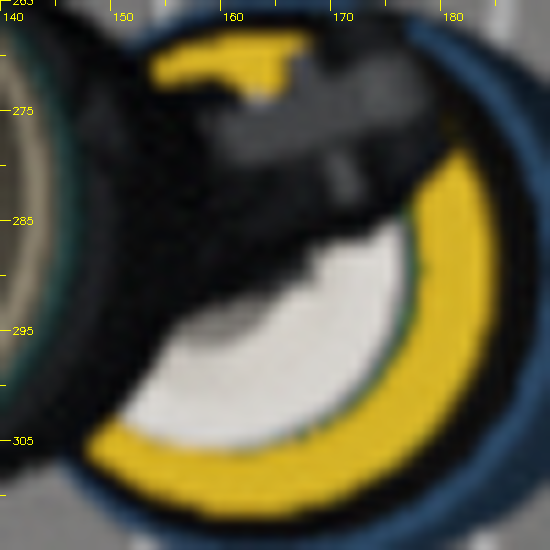

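```bash
python3 - <<'E'
from h import *
from scipy.optimize import least_squares
d=np.load("cal.npz")
g=[(210,391),(200,387.8),(220,390),(230,385),(238,378),(194,381)]
p=[(212,397.8),(200,395),(190,389),(184.8,378),(225,396),(240,389),(251.5,373),(249,361)]
gt=[(176.6,287),(175,294),(171.5,299.5),(167,303.2),(160,305.8),(151.5,303)] #white rim z+18
pt=[(184.8,289),(183.5,296),(180,302.5),(175,307.5),(168,311),(160,311.8),(152,309),(181.5,279.5)]
o=lambda q:(140+(q[0]-140),q[1])
for M,pts,z,r in(("PS",g,70,30),("PS",p,70,40),("PT",gt,90,30),("PT",pt,72,40)):
    X=np.array([onz(d[M],q,z) for q in pts])
    for free in(0,1):
        f=lambda c:np.linalg.norm(X-c[:2],axis=1)-(c[2] if free else r)
        s=least_squares(f,[450,264,r]);print(M,z,s.x.round(1),s.fun.round(1))
E
```

```text
PS 70 [453.9 264.2  30. ] [ 0.7 -0.   0.5 -0.8 -0.4 -0.9]
PS 70 [452.5 265.8  28.3] [ 0.3 -0.   0.1 -0.8  0.4 -0.1]
PS 70 [451.8 263.2  40. ] [ 0.1 -0.8 -0.2  0.5 -0.   0.4  0.6 -1. ]
PS 70 [451.6 263.3  39.8] [ 0.1 -0.8 -0.1  0.7 -0.1  0.4  0.7 -0.8]
PT 90 [451.1 264.1  30. ] [ 0.7 -0.4 -0.6 -0.2  1.1 -0.4]
PT 90 [451.6 264.4  30.5] [ 0.5 -0.4 -0.5 -0.1  1.1 -0.6]
PT 72 [449.3 263.2  40. ] [ 0.7  0.1 -0.3 -0.2  0.   0.2 -0.4 -0.8]
PT 72 [448.9 262.7  39.5] [ 0.8  0.1 -0.4 -0.3 -0.   0.3 -0.  -0.5]
```

Held about 1.3 s at 19 N. Fitted circles put the plate level at its stop and the scrubber within about 2 mm of the plate's centre. Lifting off.

```bash
python3 -m jog '[{"x":0,"y":-6,"z":0,"ax":0,"ay":0,"az":0,"grip":15},{"x":0,"y":-15,"z":0,"ax":0,"ay":0,"az":0,"grip":15},{"x":0,"y":-30,"z":0,"ax":0,"ay":0,"az":0,"grip":15},{"x":0,"y":-60,"z":0,"ax":0,"ay":0,"az":0,"grip":15},{"x":0,"y":-80,"z":0,"ax":0,"ay":0,"az":0,"grip":15}]'
python3 -m jog '[{"x":15,"y":-5,"z":-6,"ax":0,"ay":0,"az":0,"grip":15},{"x":45,"y":-5,"z":-18,"ax":0,"ay":0,"az":0,"grip":15},{"x":85,"y":-5,"z":-34,"ax":0,"ay":0,"az":0,"grip":15},{"x":125,"y":-5,"z":-50,"ax":0,"ay":0,"az":0,"grip":15},{"x":165,"y":-5,"z":-66,"ax":0,"ay":0,"az":0,"grip":15}]'; python3 go.py 443 -21 100
```

```text
clock: 12.45
eef_pos: [449.0, 263.9, 206.1]
tool_rot: [-1.572, -0.0, -1.183]
force: [0.9, 0.3, -1.9]
width: 26.7
clock: 12.95
eef_pos: [449.0, 83.3, 209.2]
tool_rot: [-1.574, -0.0, -1.183]
force: [1.0, -0.7, -1.5]
width: 26.9
clk 12.95 pos [449.   83.3 209.2] rot [-1.5742e+00 -1.0000e-04 -1.1833e+00] F [ 1.  -0.7 -1.5] w 26.9 q [-0.27  0.41  0.03  2.07 -0.02  0.67 -1.41]
tool shift x,y,z [ 94.3 109.3 -44.6]
turn to vertical [ 0.0034 -0.      0.0001]
```

```bash
python3 -m jog '[{"x":35,"y":0,"z":-16,"ax":0,"ay":0,"az":0,"grip":15},{"x":70,"y":5,"z":-32,"ax":0,"ay":0,"az":0,"grip":15},{"x":90,"y":30,"z":-42,"ax":0,"ay":0,"az":0,"grip":15},{"x":92,"y":65,"z":-43,"ax":0,"ay":0,"az":0,"grip":15},{"x":92,"y":95,"z":-43,"ax":0,"ay":0,"az":0,"grip":15}]'
python3 -m jog '[{"x":0,"y":0,"z":0,"ax":0,"ay":0,"az":0,"grip":15},{"x":0,"y":0,"z":0,"ax":0,"ay":0,"az":0,"grip":15},{"x":0,"y":0,"z":0,"ax":0,"ay":0,"az":0,"grip":15}]'; python3 go.py 443 -21 58;python3 look.py side 280 215 140 4 pics/d1.png
```

```text
clock: 13.45
eef_pos: [443.7, -17.7, 113.6]
tool_rot: [-1.574, 0.0, -1.187]
force: [0.1, -0.1, -2.6]
width: 26.7
clock: 13.75
eef_pos: [446.2, -15.2, 116.3]
tool_rot: [-1.57, -0.001, -1.183]
force: [-0.1, 0.3, -1.6]
width: 26.6
clk 13.75 pos [446.2 -15.2 116.3] rot [-1.5696e+00 -6.0000e-04 -1.1829e+00] F [-0.1  0.3 -1.6] w 26.6 q [-0.04  0.57  0.02  2.19 -0.03  0.39 -1.18]
tool shift x,y,z [ 4.1 58.3 -5.2]
turn to vertical [-0.0012  0.      0.0006]
```

View pics/d1.png

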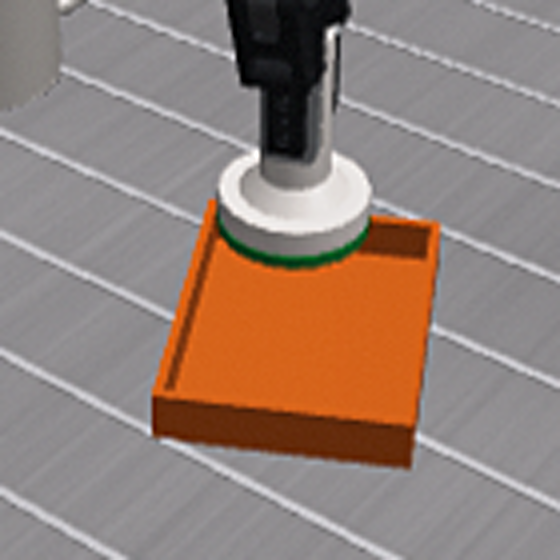

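The scrubber hangs over the dish, with its foot at crop (295,220) and the dish spanning 155–440. Lowering in stages.

```bash
python3 -m jog '[{"x":4,"y":10,"z":-4,"ax":0,"ay":0,"az":0,"grip":15},{"x":4,"y":28,"z":-5,"ax":0,"ay":0,"az":0,"grip":15},{"x":4,"y":44,"z":-5,"ax":0,"ay":0,"az":0,"grip":15},{"x":4,"y":50,"z":-5,"ax":0,"ay":0,"az":0,"grip":15},{"x":4,"y":50,"z":-5,"ax":0,"ay":0,"az":0,"grip":15}]'
python3 -m jog '[{"x":0,"y":0,"z":0,"ax":0,"ay":0,"az":0,"grip":15},{"x":0,"y":0,"z":0,"ax":0,"ay":0,"az":0,"grip":15},{"x":0,"y":0,"z":0,"ax":0,"ay":0,"az":0,"grip":15}]'; python3 go.py 443 -21 58;python3 look.py side 280 215 140 4 pics/d2.png
```

```text
clock: 14.3
eef_pos: [442.9, -20.5, 65.6]
tool_rot: [-1.571, -0.0, -1.183]
force: [-0.1, -0.2, -1.3]
width: 26.8
clock: 14.6
eef_pos: [443.2, -20.6, 66.0]
tool_rot: [-1.57, -0.001, -1.183]
force: [-0.5, 0.0, -1.9]
width: 26.8
clk 14.6 pos [443.2 -20.6  66. ] rot [-1.5696e+00 -5.0000e-04 -1.1830e+00] F [-0.5  0.  -1.9] w 26.8 q [-0.03  0.67  0.01  2.22 -0.03  0.25 -1.17]
tool shift x,y,z [ 0.3  8.  -0.3]
turn to vertical [-0.0012  0.      0.0005]
```

View pics/d2.png

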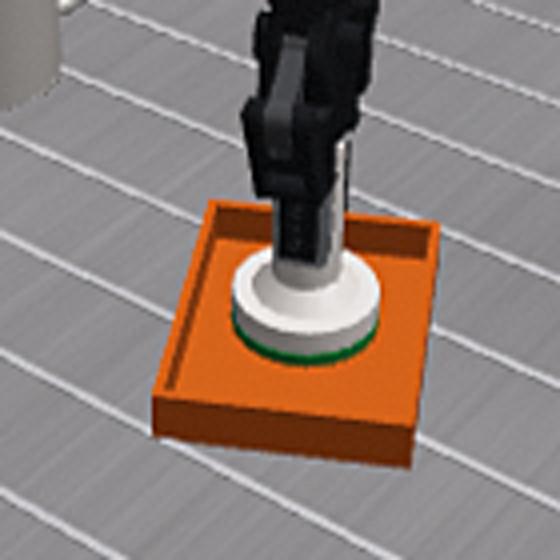

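Joint 6 is at 0.25, close to its 0.23 limit. I'll shift about 18 mm outward, mainly along the dish's long side, for margin before lowering.

```bash
python3 -m jog '[{"x":6,"y":0,"z":2,"ax":0,"ay":0,"az":0,"grip":15},{"x":12,"y":0,"z":5,"ax":0,"ay":0,"az":0,"grip":15},{"x":17,"y":0,"z":7,"ax":0,"ay":0,"az":0,"grip":15},{"x":17,"y":2,"z":7,"ax":0,"ay":0,"az":0,"grip":15},{"x":17,"y":4,"z":7,"ax":0,"ay":0,"az":0,"grip":15}]'
python3 -m jog '[{"x":0,"y":0,"z":0,"ax":0,"ay":0,"az":0,"grip":15},{"x":0,"y":1,"z":0,"ax":0,"ay":0,"az":0,"grip":15},{"x":0,"y":2,"z":0,"ax":0,"ay":0,"az":0,"grip":15}]'; python3 go.py 456 -34 58;python3 look.py side 280 215 140 4 pics/d3.png
```

```text
clock: 15.15
eef_pos: [455.6, -34.0, 61.1]
tool_rot: [-1.571, 0.0, -1.184]
force: [0.4, 0.1, -1.8]
width: 26.7
clock: 15.45
eef_pos: [455.5, -33.6, 59.2]
tool_rot: [-1.571, 0.0, -1.183]
force: [-0.5, 0.1, -1.4]
width: 26.9
clk 15.45 pos [455.5 -33.6  59.2] rot [-1.5709e+00  1.0000e-04 -1.1827e+00] F [-0.5  0.1 -1.4] w 26.9 q [ 0.01  0.69  0.01  2.19 -0.02  0.26 -1.15]
tool shift x,y,z [0.6 1.2 0.3]
turn to vertical [ 0.0001  0.     -0.0001]
```

View pics/d3.png

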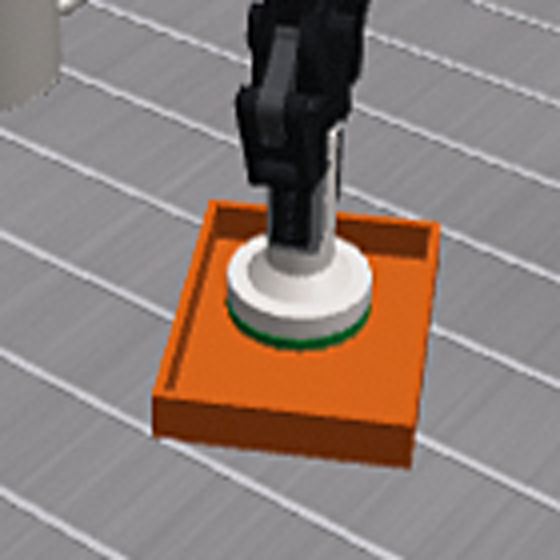

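Joint 6 is back at 0.26 and the foot is clear of all the walls. Lowering the last millimetres until the force shows contact.

```bash
python3 -m jog '[{"x":0,"y":1,"z":0,"ax":0,"ay":0,"az":0,"grip":15},{"x":0,"y":1,"z":0,"ax":0,"ay":0,"az":0,"grip":15},{"x":0,"y":1,"z":0,"ax":0,"ay":0,"az":0,"grip":15}]'
python3 -m jog '[{"x":0,"y":0.5,"z":0,"ax":0,"ay":0,"az":0,"grip":15},{"x":0,"y":0.5,"z":0,"ax":0,"ay":0,"az":0,"grip":15}]'
python3 -m jog '[{"x":0,"y":0.5,"z":0,"ax":0,"ay":0,"az":0,"grip":15},{"x":0,"y":0.5,"z":0,"ax":0,"ay":0,"az":0,"grip":15}]';python3 go.py 456 -34 58
```

```text
clock: 15.8
eef_pos: [455.6, -33.7, 58.3]
tool_rot: [-1.571, -0.0, -1.183]
force: [-0.2, -0.0, -2.3]
width: 26.7
clock: 16.0
eef_pos: [455.6, -33.8, 57.8]
tool_rot: [-1.571, -0.0, -1.183]
force: [-0.7, 0.4, -2.6]
width: 26.7
clock: 16.2
eef_pos: [455.7, -33.7, 57.5]
tool_rot: [-1.571, -0.0, -1.183]
force: [-0.7, 0.3, 2.3]
width: 26.6
clk 16.2 pos [455.7 -33.7  57.5] rot [-1.5706e+00 -1.0000e-04 -1.1830e+00] F [-0.7  0.3  2.3] w 26.6 q [ 0.01  0.69  0.01  2.19 -0.02  0.26 -1.15]
tool shift x,y,z [ 0.4 -0.5  0.2]
turn to vertical [-0.0002  0.      0.0001]
```

Contact came at TCP 57.5, where 57.6 was expected. Releasing.

```bash
python3 -m jog '[{"x":0,"y":0,"z":0,"ax":0,"ay":0,"az":0,"grip":30},{"x":0,"y":0,"z":0,"ax":0,"ay":0,"az":0,"grip":35},{"x":0,"y":0,"z":0,"ax":0,"ay":0,"az":0,"grip":50},{"x":0,"y":0,"z":0,"ax":0,"ay":0,"az":0,"grip":70},{"x":0,"y":0,"z":0,"ax":0,"ay":0,"az":0,"grip":85}]'
python3 -m jog '[{"x":0,"y":0,"z":0,"ax":0,"ay":0,"az":0,"grip":85},{"x":0,"y":0,"z":0,"ax":0,"ay":0,"az":0,"grip":85},{"x":0,"y":0,"z":0,"ax":0,"ay":0,"az":0,"grip":85}]';python3 look.py side 280 215 140 4 pics/d4.png
```

```text
clock: 16.7
eef_pos: [455.7, -33.8, 57.3]
tool_rot: [-1.571, -0.0, -1.183]
force: [0.5, 0.2, 0.4]
width: 76.6
clock: 17.0
eef_pos: [455.6, -33.7, 57.3]
tool_rot: [-1.571, -0.0, -1.183]
force: [0.5, 0.0, -0.6]
width: 85.5
```

View pics/d4.png

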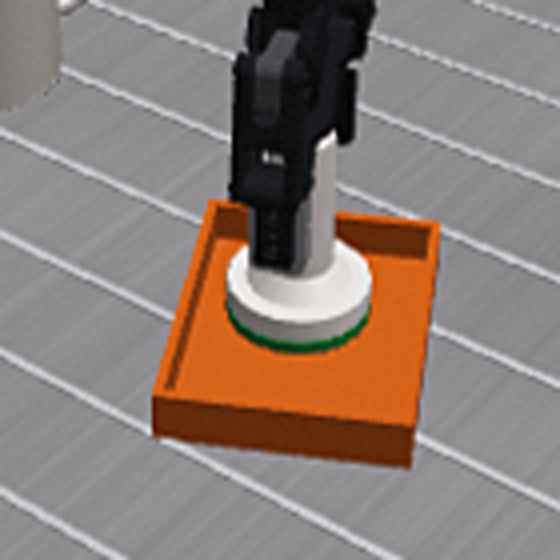

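The fingers are open and the scrubber stands upright in the dish. Retreating straight up.

```bash
python3 -m jog '[{"x":0,"y":-10,"z":0,"ax":0,"ay":0,"az":0,"grip":85},{"x":0,"y":-35,"z":0,"ax":0,"ay":0,"az":0,"grip":85},{"x":0,"y":-70,"z":0,"ax":0,"ay":0,"az":0,"grip":85},{"x":0,"y":-105,"z":0,"ax":0,"ay":0,"az":0,"grip":85},{"x":0,"y":-140,"z":0,"ax":0,"ay":0,"az":0,"grip":85}]'
python3 -m jog '[{"x":0,"y":-20,"z":0,"ax":0,"ay":0,"az":0,"grip":85},{"x":0,"y":-30,"z":0,"ax":0,"ay":0,"az":0,"grip":85},{"x":0,"y":-30,"z":0,"ax":0,"ay":0,"az":0,"grip":85},{"x":0,"y":-30,"z":0,"ax":0,"ay":0,"az":0,"grip":85},{"x":0,"y":-30,"z":0,"ax":0,"ay":0,"az":0,"grip":85}]'; python3 - <<'E'
from h import *
cv2.imwrite("pics/e.png",get_image("side")["color"][:,:,::-1])
E
```

```text
clock: 17.55
eef_pos: [455.2, -33.7, 199.4]
tool_rot: [-1.571, -0.0, -1.183]
force: [1.2, -1.3, -0.1]
width: 85.3
clock: 18.05
eef_pos: [454.7, -33.7, 226.2]
tool_rot: [-1.573, 0.001, -1.183]
force: [0.6, 0.3, -0.0]
width: 84.9
```

View pics/e.png

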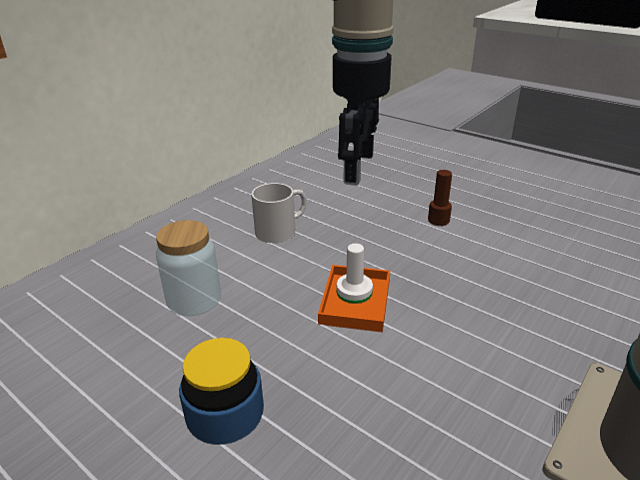

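The scrubber stands upright in the dish at (355,290), and the pestle is still at (440,200). The plate has sprung back at (217,364) and the gripper is clear. Handing in.

```bash
python3 -c "
from cell import *
print(finish_job())"
```

```text
the job is handed in; nothing more can be done
None
```

The job is done and handed in at about 18 s on the robot's clock; the hand-in gave no verdict.

- **Press:** I gripped the scrubber by its handle and pressed the yellow plate to its hard stop. Force rose sharply at TCP 127.2 mm, where 127.6 was expected, and I held about 19 N for 1.3 s. The camera overlay showed the plate level at the stop, with the scrubber about 2 mm from its centre.
- **Placing:** The scrubber touched the dish floor at TCP 57.5 mm, where 57.6 was expected. I put it down about 18 mm from the dish centre, clear of the walls, because joint 6 was close to its limit over the middle.
- **Final picture:** The scrubber stands upright and released in the dish, the plate has sprung back, the pestle is where it stood, and the gripper is well clear.

**Disagreements:**
- Heights triangulated from the two cameras came out about 4–5 mm lower than the stated ones. The contact heights matched the stated ones, so I relied on contact.
- A tilt fit on the foot before pressing gave about 5° but fitted poorly. The handle's edges indicated about 1° or less.

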